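Stiffness check of a clamped brass leaf spring

ROBOT

A 7-joint arm with a two-finger parallel gripper is mounted at the origin on a cart in front of the work surface, level with it; the furniture and walls round the work are solid. World frame = base frame: x ahead of the robot, y to its left, z up, the work surface at z = 0. Lengths are in m, angles in rad, forces in N, time in s.
With the tool pointing down it reaches from about 0.4 to 0.85 m from the base axis. Payload 10.4 kg.
Tool frame: the origin (TCP) lies at the very end of the fingers, on their centre line; the grasp point (between the pads) lies 19 mm behind it; x points along the fingers, z is the direction in which the jaws open and shut, and the axes are right-handed (so a half turn about x gives the same grasp; the last joint's range is limited). The gripper opens to 85 mm and grips with 20 to 120 N. Pads are 22 mm wide; open, the fingers measure 114 mm over their backs; the gripper's body (76 mm by 85 mm) begins 54 mm behind the grasp point. The pads swing forward as they close: fully open they stand 13 mm farther back than shut.
Start: joints at [1.148, 0.332, -0.065, 1.46, 0.022, 1.35, -0.088], TCP at [0.243, -0.576, 0.207] pointing down, gripper open.
Joint ranges: [-2.6, 2.6], [-0.5, 2.12], [-1.47, 1.34], [0.16, 2.42], [-1.27, 4.41], [0.06, 2.06], [-2.6, 2.6]. Speed limits (rad/s): [2.22, 2.22, 2.79, 2.79, 3.14, 3.14, 3.14].

INTERFACE

Orientations are given as a unit quaternion [x, y, z, w].
In Python, from workcell import telemetry, viewer, manip, spot_in, mark_of gives the robot as it stands. The module is installed in compiled form; this text tells all that it offers.
- The arm moves only by the shell command python3 -m crank 'ROWS' [FORCE]. ROWS is JSON, a list of rows, each a list of 3 entries, a list of its own where there are three numbers: the closure, from 0 (fully open) to 1 (shut), then the shift along the world's x, y, z in cm, then the turn, a rotation vector about the world's x, y, z in rad. A call has 1 to 12 rows; each row shifts and turns the commanded pose from where the row before left it; what a row does not reach is not made up. A row lasts 1/12 s, in which the tool goes at most 41.7 mm and 7.16 degrees, less where a joint would pass 70% of its speed; a pose out of reach is approached as far as the arm can. A call with a gripper value outside its range is refused whole. The fingers move at their own pace and stop on an object; FORCE is the grip in N (left out, the last holds). Time passes only in rows, so rows that do not move let the fingers close. It gives the time, the measured TCP pose, the force and the opening at its end, in the units of the state.
- telemetry.get_obs(): the state, without advancing time (a new reading comes with each control period).
- viewer.camera(name): name is "side" or "top"; returns a dict with "frame" (420x560x3 uint8, red, green, blue), "intrinsics" (3x3 intrinsics, pixels), "cam_to_world" (4x4, takes a point from camera to world coordinates). Camera axes: x right, y up, looking along -z (the intrinsics and any distortion apply to the point x, -y, -z); pixel columns grow to the right and rows downward; lengths in m; the calibration is good to about 2 mm. A picture is of the moment at which its call begins. There is no depth.
- manip.hand_in(): hands the job in, once; it reports no verdict.
Trained networks look in a picture, given as the dict that the camera call returned (one of the last four; its "shot" number tells which), for a name from the list of things; names that differ only in an ending like _2 or _b are one class to them, and where a whole thing is asked for, a point or a joint stands for the part that bears it (a point fixed in the world has none). Each returns a list of dicts, best first, with "conf" (0 to 1); they miss things now and then, are a little off and sometimes report something else, mostly with a low value. They report only what shows in the picture. A call takes as long as a camera call.
- spot_in(thing, picture): "location" ([x, y, z] in m, in the coordinates of the camera as it stood for that picture, good to about 4 mm: the middle of the surface that is visible of it).
- mark_of(thing, picture): "location" ([x, y, z] in m, in the coordinates of the camera as it stood for that picture, good to about 4 mm: a listed point, or the origin of a listed thing).
The state is a dict: "clock": time; "joint_pos": joint angles; "joint_velocities": joint speeds; "tau": joint torques, N m; "position": TCP position; "ee_rot": TCP orientation; "ft_force": force on the tool from outside, world axes, zero at the start; "torque": the same for the moment, N m; "grip_width": opening from 0.0 (shut) to 1.0 (fully open).
Only numpy, scipy, OpenCV 4.12 (cv2) and the standard library are available. Lean on these libraries where they do the work, as an engineer would, in place of code of your own. Each camera call takes 0.05 s, during which the arm holds its last target. There are 200 camera calls.

TASK

Two leaf springs are clamped in test stands on the worktop. Check the stiffness of the brass-coloured one: with a fingertip or the closed fingers press its free end gently down until it rests on its stop, hold it there for about one second, then let it spring back up and move clear. Leave the silver steel spring alone, and do not press hard once you feel the stop.

Things in the scene. Friction and masses are not known exactly. Their poses are not given: they have to be found in the camera images.
- brass_tip (a point): Point to press on top of the brass-coloured (yellow) leaf spring: mid-width, 15 mm in from the free end, right above its rubber-capped stop post; at rest about 60 mm above the worktop. z up, x towards the clamp, whose near face is 77 mm away. It yields 14 mm down, needing about 6 N, then is on its rigid stop.
- brass_spring (a joint): Bending of the brass-coloured leaf spring in rad: 0 at rest, 0.187 when it lies on its stop; about 0.013 per mm of travel at the tip. It springs back by itself when let go. A flat strip 26 mm wide, 2.5 mm thick, rounded end, clamped under a dark bar on a grey stand (foot 130 x 52 mm, 80 mm high at the clamp, fixed to the worktop).
- steel_tip (a point): Point to press on top of the silver-grey steel leaf spring: mid-width, 15 mm in from the free end, right above its rubber-capped stop post; at rest about 60 mm above the worktop. z up, x towards the clamp, whose near face is 77 mm away. It yields 14 mm down, needing about 11 N, then is on its rigid stop. Leave alone.
- steel_spring (a joint): Bending of the steel leaf spring in rad: 0 at rest, 0.187 when it lies on its stop; about 0.013 per mm of travel at the tip. It springs back by itself when let go. Same shape and stand as the brass one.

How it is judged:
By the outcome, as a careful person would: the job done as asked, in the order asked, and still so for the second after the job is handed in, with the robot touching nothing.
It also fails if it takes over 29 s, if anything falls off the work surface, if the arm or the gripper's body presses on something with over 40 N, if the wrist force passes 120 N, or if a joint passes its speed limit or range.

## Working session

There is one attempt and no reset: what is moved stays moved. The work goes in short steps, Python scripts to look and compute and a shell command to move; the robot and the scene stay as the last step left them, time stands still between calls to the robot, and variables do not carry over. Pictures are saved under pics/ and viewed, about 8 in all and at most 12, crops included, and the job is handed in when it is done.

```bash
mkdir -p pics; cat > h.py <<'E'
from workcell import telemetry, viewer, manip, spot_in, mark_of
import numpy as np, cv2
def w(pic,l): return (np.array(pic["cam_to_world"])@np.r_[l,1])[:3]
def px(pic,p):
    c=np.linalg.inv(pic["cam_to_world"])@np.r_[p,1]; q=np.array(pic["intrinsics"])@[c[0],-c[1],-c[2]]; return q[:2]/q[2]
E
python3 - <<'E'
from h import *
o=telemetry.get_obs(); print({k:np.round(v,3) for k,v in o.items()})
ims=[]
for n in("side","top"):
    p=viewer.camera(n); ims.append(p["frame"]); print(n,np.round(p["cam_to_world"],3)[:3,3])
    for t in("brass_tip","steel_tip"):
        for d in mark_of(t,p)[:3]: W=w(p,d["location"]); print(" ",t,round(d["conf"],2),W.round(4),px(p,W).round())
    for t in("brass_spring","steel_spring"):
        for d in spot_in(t,p)[:2]: W=w(p,d["location"]); print(" spot",t,round(d["conf"],2),W.round(4),px(p,W).round())
    cv2.imwrite(f"pics/{n}1.png",p["frame"][:,:,::-1])
E
```

```text
{'clock': np.float64(0.0), 'joint_pos': array([ 1.148,  0.333, -0.065,  1.461,  0.022,  1.35 , -0.088]), 'joint_velocities': array([-0.001, -0.002,  0.001, -0.   , -0.   , -0.001,  0.   ]), 'tau': array([-1.0000e-03, -6.2545e+01,  4.9000e-02, -3.9159e+01,  1.6000e-02,
        1.0000e-02, -0.0000e+00]), 'position': array([ 0.243, -0.575,  0.206]), 'ee_rot': array([ 0.391,  0.59 , -0.391,  0.589]), 'ft_force': array([-0.13 ,  0.273,  0.618]), 'torque': array([ 0.008, -0.008,  0.032]), 'grip_width': np.float64(1.002)}
side [0.457 0.672 0.459]
  brass_tip 0.61 [0.4692 0.0341 0.0583] [279. 264.]
  steel_tip 0.76 [ 0.4414 -0.2258  0.0646] [292. 199.]
  steel_tip 0.52 [0.4686 0.0324 0.0576] [279. 264.]
 spot brass_spring 0.97 [0.5029 0.0223 0.0628] [259. 259.]
 spot steel_spring 0.72 [ 0.4642 -0.2146  0.0623] [281. 202.]
top [ 0.421 -0.117  0.962]
  brass_tip 0.57 [0.4689 0.0281 0.0609] [218. 215.]
  steel_tip 0.84 [ 0.4378 -0.2249  0.0575] [346. 234.]
 spot brass_spring 0.6 [0.5014 0.0204 0.0579] [223. 199.]
 spot steel_spring 0.62 [ 0.468  -0.2124  0.0585] [340. 219.]
```

View pics/side1.png

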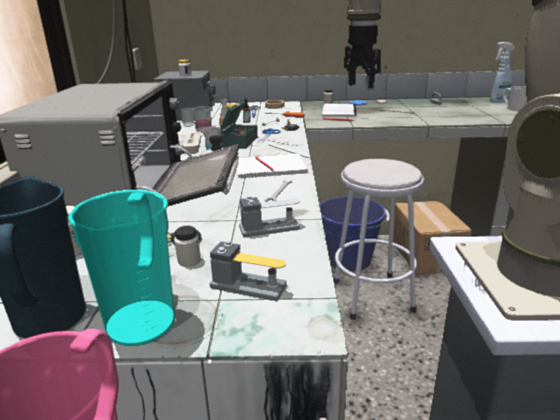

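View pics/top1.png

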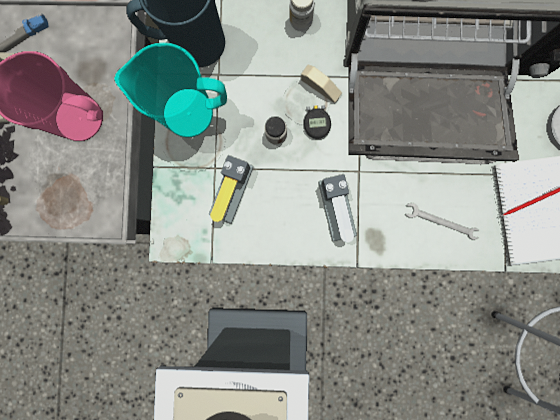

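The top view shows the brass spring with its tip at about (219,215) and its clamp at (236,165). The steel spring is at (341,215). The network marks agree with both views, putting brass_tip at about (0.469, 0.031, 0.060). I'll travel at z≈0.2 with the fingers shut.

```bash
python3 -m crank '[[1,[1.2,3.2,0],[0,0,-0.06]],[1,[1.2,3.2,0],[0,0,-0.06]],[1,[1.2,3.2,0],[0,0,-0.06]],[1,[1.2,3.2,0],[0,0,-0.06]],[1,[1.2,3.2,0],[0,0,-0.06]],[1,[1.2,3.2,0],[0,0,-0.06]],[1,[1.2,3.2,0],[0,0,-0.06]],[1,[1.2,3.2,0],[0,0,-0.06]],[1,[1.2,3.2,0],[0,0,-0.06]],[1,[1.2,3.2,0],[0,0,-0.06]],[1,[1.2,3.2,0],[0,0,-0.06]],[1,[1.2,3.2,0],[0,0,0]]]' 30
```

```text
clock: 1.5
position: [0.3876, -0.1901, 0.2069]
ee_rot: [-0.561, -0.429, 0.562, -0.43]
ft_force: [2.0, -0.5, -0.6]
grip_width: -0.001
```

```bash
python3 -m crank '[[1,[1.1,3.1,0],[0,0,0]],[1,[1.1,3.1,0],[0,0,0]],[1,[1.1,3.1,0],[0,0,0]],[1,[1.1,3.1,0],[0,0,0]],[1,[1.1,3.1,0],[0,0,0]],[1,[1.1,3.1,0],[0,0,0]],[1,[1.1,3.1,0],[0,0,0]],[1,[0,0,-3],[0,0,0]],[1,[0,0,-3],[0,0,0]],[1,[0,0,-3],[0,0,0]],[1,[0,0,-2],[0,0,0]],[1,[0,0,0],[0,0,0]]]'
python3 - <<'E'
from h import *
o=telemetry.get_obs(); P=o["position"]; print(P.round(4),o["ft_force"].round(2))
ims=[]
for n in("side","top"):
    p=viewer.camera(n)
    for t in("brass_tip","steel_tip"):
        for d in mark_of(t,p)[:2]: print(n,t,round(d["conf"],2),w(p,d["location"]).round(4))
    print(px(p,P).round(),px(p,[.469,.031,.06]).round())
    c=px(p,[.48,.03,.07]).astype(int)
    ims.append(cv2.resize(p["frame"][c[1]-60:c[1]+60,c[0]-50:c[0]+50],(400,480),interpolation=cv2.INTER_CUBIC))
    print("crop origin",c-[50,60])
cv2.imwrite("pics/c2.png",np.hstack(ims)[:,:,::-1])
E
```

```text
clock: 2.5
position: [0.4616, 0.0251, 0.0931]
ee_rot: [-0.559, -0.432, 0.562, -0.43]
ft_force: [-0.7, 0.5, -0.4]
grip_width: 0.003
[0.4616 0.0251 0.0931] [-0.67  0.54 -0.44]
side brass_tip 0.59 [0.4709 0.0311 0.0584]
side steel_tip 0.58 [ 0.4391 -0.2248  0.0659]
[283. 244.] [279. 263.]
crop origin [222 197]
top brass_tip 0.9 [0.4729 0.0293 0.0621]
top steel_tip 0.84 [ 0.4387 -0.222   0.0574]
[217. 218.] [217. 215.]
crop origin [166 149]
```

View pics/c2.png

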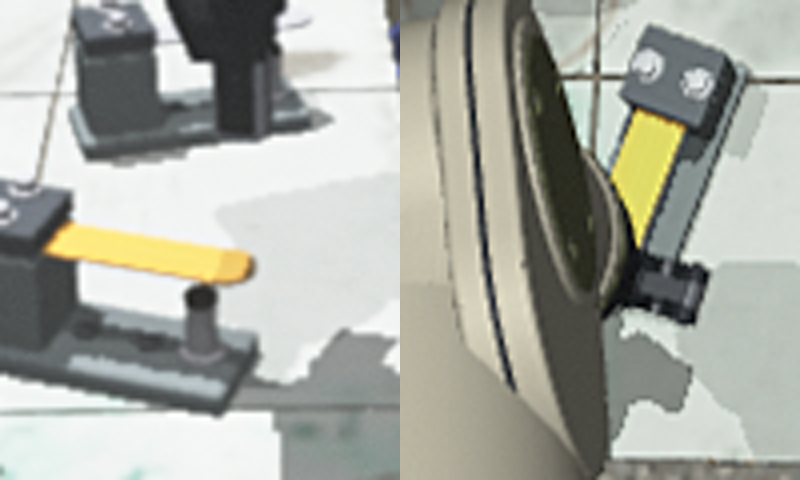

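The side view (crop left) shows the shut fingertips at about crop (240,137), which is pixel (282,231). The reported TCP projects to (283,244). That mismatch needs resolving before I press.

```bash
python3 - <<'E'
from h import *
ims=[]
P=telemetry.get_obs()["position"]
p=viewer.camera("side"); print(p["intrinsics"], p.keys())
print("start tcp",px(p,[.243,-.576,.207]),"cart/foot",px(p,[.469,.031,0]),px(p,[.44,-.225,0]))
q=viewer.camera("top"); print("top start",px(q,[.243,-.576,.207]))
f=p["frame"][185:285,220:340].copy(); s=6
im=cv2.resize(f,None,fx=s,fy=s,interpolation=cv2.INTER_CUBIC)
for pt,c in((P,(255,0,0)),(P+[0,0,.03],(255,0,255)),(P+[0,-.05,0],(0,255,255)),(np.array([.47,.031,.06]),(0,0,255)),(np.array([.44,-.225,.06]),(0,255,0)),(np.array([.44,-.225,0]),(0,120,0))):
    u=(px(p,pt)-[220,185])*s; cv2.circle(im,tuple(u.astype(int)),5,c,2)
cv2.imwrite("pics/c3.png",im[:,:,::-1])
E
```

```text
[[441.35799835   0.         276.35311651]
 [  0.         441.35799835 203.62668368]
 [  0.           0.           1.        ]] dict_keys(['frame', 'intrinsics', 'cam_to_world', 'shot'])
start tcp [358.92348596 100.74161604] cart/foot [279.48738343 291.95070898] [292.49285223 225.02184085]
top start [575.22822241 360.58310983]
```

View pics/c3.png

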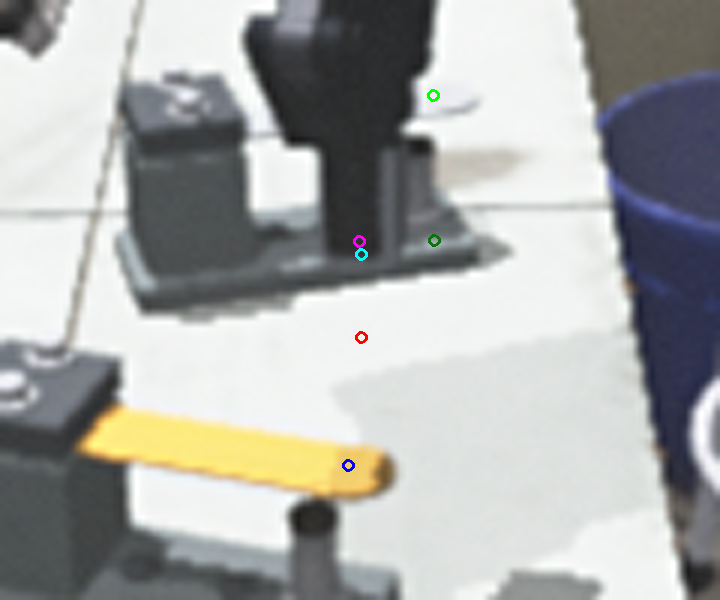

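The springs' marks fit the picture, but the fingertips appear about 27 mm higher, or about 50 mm farther in -y, than the reported TCP. To tell these apart I'll raise the tool and tilt it so the top camera also sees the fingertips.

```bash
python3 -m crank '[[1,[0,0,3],[0,0,0]],[1,[0,0,3],[0,0,0]],[1,[0,0,3],[-0.12,0,0]],[1,[0,0,0],[-0.12,0,0]],[1,[0,0,0],[-0.12,0,0]],[1,[0,0,0],[-0.12,0,0]],[1,[0,0,0],[-0.12,0,0]],[1,[0,0,0],[0,0,0]],[1,[0,0,0],[0,0,0]]]'
python3 - <<'E'
from h import *
o=telemetry.get_obs(); P=o["position"]; print(P.round(4),o["ee_rot"].round(3))
from scipy.spatial.transform import Rotation as R
a=R.from_quat(o["ee_rot"]).apply([1,0,0]); print("axis",a.round(3))
ims=[]
for n in("side","top"):
    p=viewer.camera(n); c=px(p,P).astype(int); o0=np.maximum(c-[50,60],0); print(n,"tcp",px(p,P).round(1),"origin",o0)
    im=cv2.resize(p["frame"][o0[1]:o0[1]+120,o0[0]:o0[0]+100],None,fx=4,fy=4,interpolation=cv2.INTER_CUBIC)
    for k,col in((0,(255,0,0)),(.03,(255,0,255)),(.073,(0,255,0))):
        u=(px(p,P-a*k)-o0)*4; cv2.circle(im,tuple(u.astype(int)),4,col,2)
    ims.append(im)
cv2.imwrite("pics/c4.png",np.hstack(ims)[:,:,::-1])
E
```

```text
clock: 3.65
position: [0.4638, 0.0268, 0.1857]
ee_rot: [-0.422, -0.266, 0.656, -0.566]
ft_force: [-0.1, -0.3, -0.3]
grip_width: -0.001
[0.4638 0.0268 0.1857] [-0.422 -0.266  0.656 -0.566]
axis [-0.002 -0.518 -0.855]
side tcp [280.  193.4] origin [230 133]
top tcp [207.4 213.8] origin [157 153]
```

View pics/c4.png

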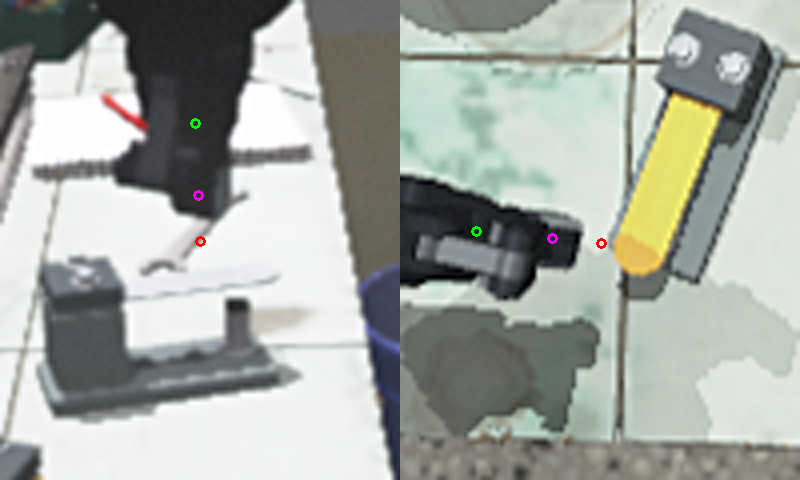

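The fingertips lie on the reported tool axis in both views but end about 20 mm short of the reported TCP. Laterally the pose is right, so I'll find contact by force. Next: untilt, centre over the tip and come down in stages.

```bash
python3 -m crank '[[1,[0.4,0.4,0],[0.12,0,0]],[1,[0,0,0],[0.12,0,0]],[1,[0,0,0],[0.12,0,0]],[1,[0,0,0],[0.12,0,0]],[1,[0,0,-2],[0.12,0,0]],[1,[0,0,-3],[0,0,0]],[1,[0,0,-3],[0,0,0]],[1,[0,0,-2],[0,0,0]],[1,[0,0,-1],[0,0,0]],[1,[0,0,0],[0,0,0]],[1,[0,0,0],[0,0,0]]]'
```

```text
clock: 4.67
position: [0.4686, 0.0278, 0.077]
ee_rot: [0.572, 0.446, -0.55, 0.415]
ft_force: [-0.3, -0.7, 0.6]
grip_width: -0.004
```

```bash
python3 -m crank '[[1,[0,0,-0.5],[0,0,0]],[1,[0,0,-0.5],[0,0,0]],[1,[0,0,-0.3],[0,0,0]],[1,[0,0,0],[0,0,0]],[1,[0,0,0],[0,0,0]]]'
```

```text
clock: 5.08
position: [0.4679, 0.0291, 0.063]
ee_rot: [0.571, 0.447, -0.549, 0.415]
ft_force: [0.1, -0.1, 0.2]
grip_width: -0.001
```

```bash
python3 -m crank '[[1,[0,0.1,-0.3],[0,0,0]],[1,[0,0,-0.3],[0,0,0]],[1,[0,0,0],[0,0,0]],[1,[0,0,0],[0,0,0]]]'
```

```text
clock: 5.42
position: [0.4677, 0.0301, 0.0567]
ee_rot: [0.571, 0.447, -0.549, 0.415]
ft_force: [-0.1, 0.1, 0.5]
grip_width: -0.003
```

```bash
python3 -m crank '[[1,[0,0,-0.3],[0,0,0]],[1,[0,0,-0.2],[0,0,0]],[1,[0,0,0],[0,0,0]],[1,[0,0,0],[0,0,0]]]'
python3 - <<'E'
from h import *
P=telemetry.get_obs()["position"]
ims=[]
for n in("side","top"):
    p=viewer.camera(n); o0=px(p,[.48,.02,.07]).astype(int)-[50,60]
    ims.append(cv2.resize(p["frame"][o0[1]:o0[1]+120,o0[0]:o0[0]+100],None,fx=4,fy=4,interpolation=cv2.INTER_CUBIC))
cv2.imwrite("pics/c5.png",np.hstack(ims)[:,:,::-1])
E
```

```text
clock: 5.75
position: [0.4678, 0.03, 0.0517]
ee_rot: [0.571, 0.447, -0.55, 0.415]
ft_force: [-0.0, 0.2, -0.1]
grip_width: -0.003
```

View pics/c5.png

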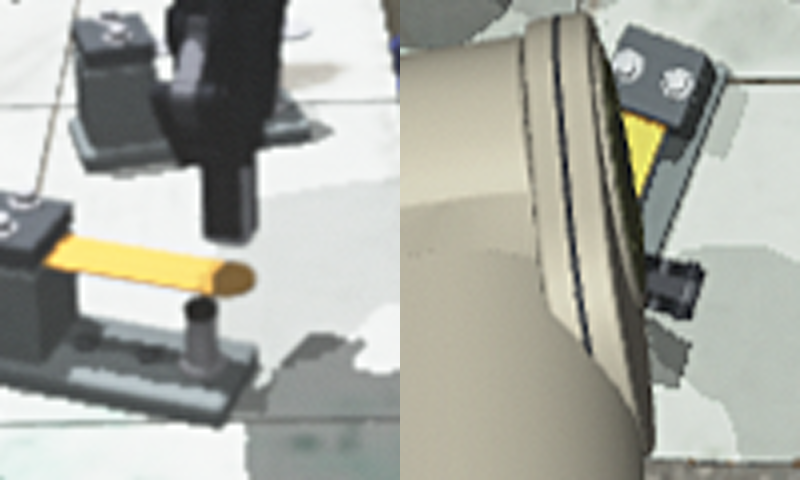

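The fingertips, at crop (230,243), hang about 14 mm above the spring tip at (235,275), and slightly towards its free end. I'll shift +3 mm in x and continue down.

```bash
python3 -m crank '[[1,[0.3,0,-0.3],[0,0,0]],[1,[0,0,-0.3],[0,0,0]],[1,[0,0,-0.3],[0,0,0]],[1,[0,0,0],[0,0,0]],[1,[0,0,0],[0,0,0]]]'
```

```text
clock: 6.27
position: [0.4707, 0.03, 0.0426]
ee_rot: [0.571, 0.447, -0.55, 0.415]
ft_force: [-0.0, 0.7, 0.9]
grip_width: -0.001
```

```bash
python3 -m crank '[[1,[0,0,-0.2],[0,0,0]],[1,[0,0,-0.2],[0,0,0]],[1,[0,0,0],[0,0,0]],[1,[0,0,0],[0,0,0]]]'
```

```text
clock: 6.6
position: [0.4709, 0.03, 0.0389]
ee_rot: [0.571, 0.447, -0.549, 0.415]
ft_force: [0.1, -0.6, 0.1]
grip_width: 0.004
```

```bash
python3 -m crank '[[1,[0,0,-0.2],[0,0,0]],[1,[0,0,-0.1],[0,0,0]],[1,[0,0,0],[0,0,0]],[1,[0,0,0],[0,0,0]]]'
```

```text
clock: 6.93
position: [0.471, 0.03, 0.0359]
ee_rot: [0.571, 0.447, -0.549, 0.415]
ft_force: [0.8, 0.4, 2.1]
grip_width: -0.003
```

```bash
python3 -m crank '[[1,[0,0,-0.2],[0,0,0]],[1,[0,0,-0.1],[0,0,0]],[1,[0,0,0],[0,0,0]],[1,[0,0,0],[0,0,0]]]'
```

```text
clock: 7.27
position: [0.4711, 0.03, 0.033]
ee_rot: [0.571, 0.447, -0.549, 0.415]
ft_force: [0.5, 0.5, 2.2]
grip_width: 0.002
```

```bash
python3 -m crank '[[1,[0,0,-0.2],[0,0,0]],[1,[0,0,-0.1],[0,0,0]],[1,[0,0,0],[0,0,0]],[1,[0,0,0],[0,0,0]]]'
```

```text
clock: 7.6
position: [0.4712, 0.0299, 0.0301]
ee_rot: [0.571, 0.447, -0.549, 0.416]
ft_force: [1.2, -0.7, 3.0]
grip_width: -0.001
```

```bash
python3 -m crank '[[1,[0,0,-0.2],[0,0,0]],[1,[0,0,-0.1],[0,0,0]],[1,[0,0,0],[0,0,0]],[1,[0,0,0],[0,0,0]]]'
```

```text
clock: 7.93
position: [0.4714, 0.0299, 0.0272]
ee_rot: [0.571, 0.446, -0.549, 0.416]
ft_force: [1.4, -1.0, 5.3]
grip_width: 0.002
```

```bash
python3 -m crank '[[1,[0,0,-0.1],[0,0,0]],[1,[0,0,-0.05],[0,0,0]],[1,[0,0,0],[0,0,0]],[1,[0,0,0],[0,0,0]]]'
```

```text
clock: 8.27
position: [0.4715, 0.0299, 0.0258]
ee_rot: [0.571, 0.446, -0.549, 0.416]
ft_force: [2.3, -1.0, 6.5]
grip_width: 0.004
```

```bash
python3 -m crank '[[1,[0,0,-0.1],[0,0,0]],[1,[0,0,0],[0,0,0]],[1,[0,0,0],[0,0,0]]]'
```

```text
clock: 8.52
position: [0.4716, 0.0298, 0.0248]
ee_rot: [0.571, 0.446, -0.549, 0.416]
ft_force: [2.8, -1.3, 6.5]
grip_width: -0.002
```

```bash
python3 - <<'E'
from h import *
p=viewer.camera("side"); o0=px(p,[.48,.02,.05]).astype(int)-[50,45]
cv2.imwrite("pics/c6.png",cv2.resize(p["frame"][o0[1]:o0[1]+90,o0[0]:o0[0]+100],None,fx=6,fy=6,interpolation=cv2.INTER_CUBIC)[:,:,::-1])
E
```

```text
(no output)
```

View pics/c6.png

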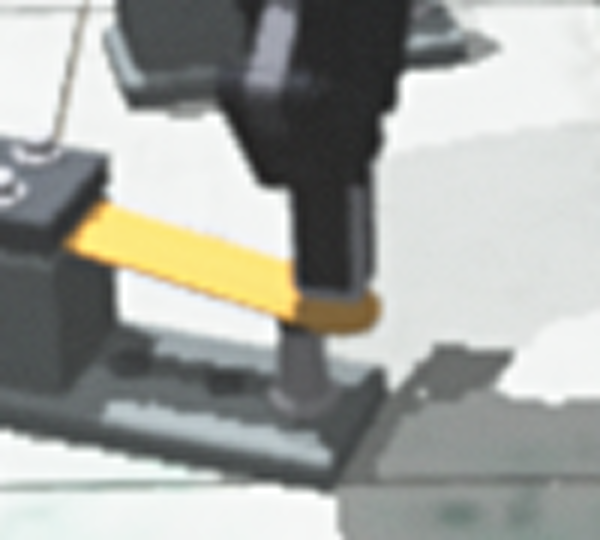

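The fingers bear on the spring tip at about (335,300). The spring is bent nearly onto its post, but the force doesn't show the stop yet, so I'll go on in 1 mm steps.

```bash
python3 -m crank '[[1,[0,0,-0.1],[0,0,0]],[1,[0,0,0],[0,0,0]],[1,[0,0,0],[0,0,0]]]'
```

```text
clock: 8.82
position: [0.4717, 0.0298, 0.0239]
ee_rot: [0.571, 0.446, -0.549, 0.416]
ft_force: [2.7, -1.2, 7.2]
grip_width: 0.003
```

```bash
python3 -m crank '[[1,[0,0,-0.1],[0,0,0]],[1,[0,0,0],[0,0,0]],[1,[0,0,0],[0,0,0]]]'
```

```text
clock: 9.07
position: [0.4719, 0.0298, 0.023]
ee_rot: [0.572, 0.446, -0.549, 0.416]
ft_force: [2.9, -2.0, 7.3]
grip_width: 0.003
```

```bash
python3 -m crank '[[1,[0,0,-0.1],[0,0,0]],[1,[0,0,0],[0,0,0]],[1,[0,0,0],[0,0,0]]]'
```

```text
clock: 9.32
position: [0.4721, 0.0298, 0.0223]
ee_rot: [0.572, 0.446, -0.549, 0.416]
ft_force: [1.2, -1.1, 11.0]
grip_width: -0.001
```

The force jumped by 3.7 N in under 1 mm, so the tip is on the stop. I'll add a tiny margin and hold for one second.

```bash
python3 -m crank '[[1,[0,0,-0.03],[0,0,0]],[1,[0,0,0],[0,0,0]],[1,[0,0,0],[0,0,0]],[1,[0,0,0],[0,0,0]]]'
```

```text
clock: 9.65
position: [0.4721, 0.0298, 0.0221]
ee_rot: [0.572, 0.446, -0.549, 0.416]
ft_force: [-0.4, -2.1, 12.8]
grip_width: 0.003
```

```bash
python3 -m crank '[[1,[0,0,0],[0,0,0]],[1,[0,0,0],[0,0,0]],[1,[0,0,0],[0,0,0]],[1,[0,0,0],[0,0,0]],[1,[0,0,0],[0,0,0]],[1,[0,0,0],[0,0,0]],[1,[0,0,0],[0,0,0]],[1,[0,0,0],[0,0,0]]]'
```

```text
clock: 10.32
position: [0.4721, 0.0297, 0.0221]
ee_rot: [0.572, 0.446, -0.549, 0.416]
ft_force: [0.3, -1.5, 13.1]
grip_width: 0.002
```

It was held from about 9.3 to 10.3 s at 11–13 N. Now I'll lift off smoothly and move clear.

```bash
python3 -m crank '[[1,[0,0,0.3],[0,0,0]],[1,[0,0,0.5],[0,0,0]],[1,[0,0,0.5],[0,0,0]],[1,[0,0,0.6],[0,0,0]],[1,[0,0,1],[0,0,0]],[1,[0,0,2],[0,0,0]],[1,[0,0,2.5],[0,0,0]],[1,[0,0,2.5],[0,0,0]],[1,[0,0,2.5],[0,0,0]],[1,[0,0,2],[0,0,0]],[1,[0,0,0],[0,0,0]],[1,[0,0,0],[0,0,0]]]'
python3 - <<'E'
from h import *
for n in("side","top"):
    p=viewer.camera(n)
    for t in("brass_tip","steel_tip"):
        for d in mark_of(t,p)[:1]: print(n,t,round(d["conf"],2),w(p,d["location"]).round(4))
    if n=="side": cv2.imwrite("pics/s7.png",p["frame"][:,:,::-1])
E
```

```text
clock: 11.32
position: [0.4711, 0.03, 0.1662]
ee_rot: [0.571, 0.446, -0.549, 0.416]
ft_force: [-0.0, 0.5, -0.2]
grip_width: -0.0
side brass_tip 0.66 [0.4709 0.0372 0.0597]
side steel_tip 0.58 [ 0.4386 -0.2251  0.0636]
top steel_tip 0.97 [ 0.4389 -0.2236  0.0571]
```

View pics/s7.png

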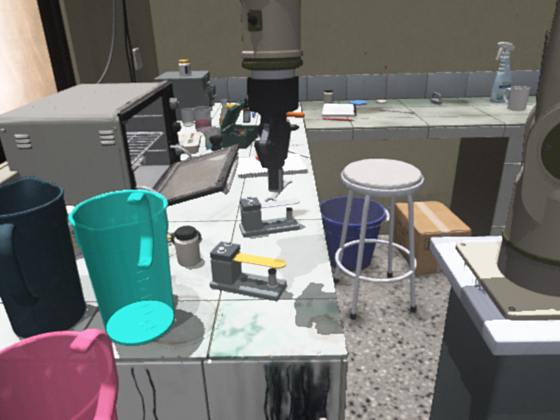

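The brass spring is back at rest, with its tip at (280,263) as in the first picture. The gripper is well clear and the steel spring has not moved.

```bash
python3 -c "
from workcell import manip; print(manip.hand_in())"
```

```text
the job is handed in; nothing more can be done
None
```

I pressed the brass spring's free end down onto its stop with the closed fingers and held it there for about 1.0 s. Then I let it spring back, lifted clear and handed the job in at about 11.4 s.

- **Press:** the force rose to about 7 N over 14–15 mm of travel. It then jumped to 11 N within 1 mm, which I took as the stop, and I held at 11–13 N.
- **Last checks:** after the release, the force was about 0 N with the tool at z = 0.166 m. The side picture shows the brass spring back at rest (tip about 60 mm high) and the steel spring untouched.
- **Disagreements:** in the pictures the shut fingertips ended about 20 mm short of the reported TCP, so I went by force instead of the reported height. In the last check the top camera gave no mark for the brass tip, probably because the arm was in the way. The side camera's mark was about 6 mm off in y compared with the earlier ones.

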